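# Bring the plant-cart wheel's valve round for the pump

## Task

The plant cart's wheel is on the service stand, ready to be pumped up: turn it by pushing its yellow spokes with the fingertips until the red-capped valve is at the very bottom of the leaning wheel, so that its stem points straight up at the hub, and leave the wheel at rest there. Either way round will do. Push on the spokes only and keep off the tyre and the valve, and do not pick up or shift anything else on the table.

Things in the scene. Friction and masses are not known exactly. Their poses are not given: they have to be found in the camera images.
- hub (a point): Wheel centre, 155 mm above the table; does not turn with the wheel. x axis: along the axle, from the robot's side into the wheel, 45 degrees below level, as the wheel leans back, top away from the robot. y: level, to the left seen from the robot. z: in the wheel's plane, to its top. Spokes lie in the plane x = 0. White hub 46 mm across, x = -18 to +18 mm; axle nut (20 mm across) to -26 mm.
- stand: Fixed green stand. Origin on the table, straight below the wheel centre; its x points level, away from the robot side. Foot plate 200 x 270 x 12 mm, centred 75 mm along x. Behind the spokes only the axle (20 mm across) for 60 mm; the three legs start 72 to 102 mm along the axle and go down and back.
- wheel (a joint): Turn in rad, clockwise seen from the robot. 0 or 2 pi = valve at the very bottom, stem pointing straight up at the hub; pi/2 = valve at the left; pi = top. Starts in 1.7 to 4.6, range -2.6 to 8.9. In the hub frame a point at radius r, angle a clockwise from the bottom is y = r sin(a), z = -r cos(a). Stiff bearing (0.2 N m, about 3 N at mid-spoke): does not coast, stays where it is left.
- spokes: Five straight round yellow spokes, 10 mm thick, from the hub (radius 23 mm) to the white rim (inner radius 106 mm), in the plane x = 0 of the hub. They stand 36, 108, 180, 252 and 324 degrees clockwise from the valve, which is thus midway between two. Origin on the wheel centre; turns with the wheel (x along the axle).
- tyre: The black tyre, 302 mm across outside, 36 mm thick (x = -18 to +18 mm of the hub), inner radius 115 mm; not to be pushed on. Origin on the wheel's centre; turns with the wheel.
- valve: The valve: brass stem (9 mm) with a red cap (13 mm), standing inward from the rim to 76 mm from the wheel's centre; not to be pushed on. Origin on the wheel's centre; turns with the wheel, the stem lies along its -z axis.
- valve_tip (a point): Free end of the valve's red cap, 76 mm from the wheel's centre.
- paint_jar: Bystander, loose, to be left alone: screw-top jar of craft paint, 60 mm across, 75 mm tall, blue lid; origin at the centre of its underside.
- mug: Bystander, loose, to be left alone: blue mug, 80 mm across, 90 mm tall, handle on its +y side; origin at the centre of its underside.
- glue: Bystander, loose, to be left alone: glue bottle, 52 mm across, 110 mm tall, orange cap; origin at the centre of its underside.
- wrench: Bystander, loose, to be left alone: steel wrench lying flat along its x axis, 160 mm long; origin at the centre of its underside.
- tape: Bystander, loose, to be left alone: yellow roll of tape lying flat, 90 mm across, 24 mm high; origin at the centre of its underside.
- pump: Bystander, loose, to be left alone: hand pump lying along its x axis, 35 mm barrel, about 250 mm long with its black T handle (90 mm) at +x; origin under the middle of the barrel.

How it is judged:
On the way:
1. the fingers push on a spoke, the valve still far from the bottom (contact force between the fingers and spokes above 1 N and value of joint wheel between 0.5 and 5.78 rad), for 0.02 s.
At the end, for the whole second after the job is handed in: The valve is within 8 degrees (0.14 rad) of the very bottom of the wheel, its stem pointing straight up at the hub; the wheel is at rest (under 0.05 rad/s); no bystander is more than 30 mm from where it stood ((value of joint wheel between -0.14 and 0.14 rad or value of joint wheel between 6.1432 and 6.4232 rad) and velocity of joint wheel between -0.05 and 0.05 rad/s and distance of each of paint_jar, mug, glue, wrench, tape, pump from where it was at the start of the episode below 0.03 m); the robot touches nothing.
It fails at once if the tyre is pushed (over 5 N) (contact force between any of the fingers, the arm and tyre above 5 N).
It fails at once if the valve is pushed (over 3 N) (contact force between any of the fingers, the arm and valve above 3 N).
It fails at once if a bystander is shifted or lifted (over 30 mm) (distance of any of paint_jar, mug, glue, wrench, tape, pump from where it was at the start of the episode above 0.03 m).
It also fails if it takes over 48 s, if anything falls off the work surface, if the arm or the gripper's body presses on something with over 40 N, if the wrist force passes 120 N, or if a joint passes its speed limit or range.

## Robot

A 6-joint arm with a two-finger parallel gripper is mounted at the origin on the work surface. World frame = base frame: x ahead of the robot, y to its left, z up, the work surface at z = 0. Lengths are in m, angles in rad, forces in N, time in s.
With the tool pointing down it reaches from about 0.25 to 0.85 m from the base axis. Payload 12.5 kg.
Tool frame: the origin (TCP) lies midway between the tips of the shut fingers; the grasp point (between the pads) lies 19 mm behind it (arm.grasp_offset is the distance from the TCP to the grasp point, in m); z points along the fingers, y is the line along which they close (so a half turn about z gives the same grasp; the last joint's range is limited). The gripper opens to 93 mm and grips with 3 to 60 N. Pads are 15 mm wide; open, the fingers measure 128 mm over their backs; the gripper's body (75 mm by 188 mm) begins 65 mm behind the grasp point.
Start: joints at [1.052, 0.351, 1.652, -0, 1.139, -0.085], TCP at [0.231, 0.499, 0.219] pointing down, gripper open.
Joint ranges: [-2.75, 2.75], [-0.79, 2.1], [0.01, 2.65], [-1.57, 4.71], [0.07, 3.14], [-2.87, 2.87]. Speed limits (rad/s): [2.22, 2.22, 2.79, 3.14, 3.14, 3.14].

## Interface

Orientations are given as a unit quaternion [w, x, y, z].
In Python, from plant import arm gives the robot as it stands. The module is installed in compiled form; this text tells all that it offers.
- The arm moves only by the tool send_rows, never from a script. Its argument "commands" is a list of rows, each an object with "angular": the turn, a rotation vector about the tool's x, y, z in degrees, a list of three; "slide": the shift along the tool's x, y, z in cm, a list of three; "claw": the opening, from -1 (shut) to 1 (fully open). In form: [{"angular": [rx, ry, rz], "slide": [x, y, z], "claw": claw}, ...]. A call has 1 to 12 rows; each row shifts and turns the commanded pose from where the row before left it, along the tool's axes as they then stand; what a row does not reach is not made up. A row lasts 1/10 s, in which the tool goes at most 50 mm and 8.59 degrees, less where a joint would pass 70% of its speed; a pose out of reach is approached as far as the arm can. A call is refused whole if a number of a shift passes 5 or a number of a turn 8.59, either way. A call with a gripper value outside its range is refused whole. The fingers move at their own pace and stop on an object; the grip force is fixed at half the most. Time passes only in rows, so rows that do not move let the fingers close. It gives the time, the measured TCP pose, the force, the opening and the grip force at its end, in the units of the state.
- arm.get_obs(): the state, without advancing time (a new reading comes with each control period).
- arm.grab_frame(name): name is "scene" or "side" or "wrist"; returns a dict with "frame" (420x560x3 uint8, red, green, blue), "intrinsics" (3x3 intrinsics, pixels), "R" (3x3) and "t" (3): a world point X has camera coordinates R X + t. Camera axes: x right, y down, z forward; pixel columns grow to the right and rows downward; lengths in m; the calibration is good to about 2 mm. A picture is of the moment at which its call begins. There is no depth.
- arm.job_done(): hands the job in; it is judged then, once.
Trained networks look in the newest picture that a camera, given by its name, has taken for a name from the list of things; names that differ only in an ending like _2 or _b are one class to them, and where a whole thing is asked for, a point or a joint stands for the part that bears it (a point fixed in the world has none). Each returns a list of dicts, best first, with "p" (0 to 1); they miss things now and then, are a little off and sometimes report something else, mostly with a low value. They report only what shows in the picture. A call takes as long as a camera call.
- arm.trace(camera, name): "mask" (420x560 bool, what is visible of it) and "bbox" ([centre column, centre row, width, height] in pixels, round what is visible of it).
The state is a dict: "t": time; "joint_positions": joint angles; "dq": joint speeds; "tau": joint torques, N m; "position": TCP position; "tool_rot": TCP orientation; "ft_force": force on the tool from outside, world axes, zero at the start; "moment": the same for the moment, N m; "width": finger opening in m; "grip_force": force on a finger pad.
Only numpy, scipy, OpenCV 4.12 (cv2) and the standard library are available. Lean on these libraries where they do the work, as an engineer would, in place of code of your own. Each camera call takes 0.05 s, during which the arm holds its last target. There are 200 camera calls.

## Working session

There is one attempt and no reset: what is moved stays moved. The work goes in short steps, Python scripts to look and compute and a tool call to move; the robot and the scene stay as the last step left them, time stands still between calls to the robot, and variables do not carry over. Pictures are saved under pics/ and viewed, at most 10 in all, crops included, and the job is handed in when it is done.

Besides the shell and the picture viewer there is one more tool, called as name([rows], argument=value, ...), one row to a line, values as JSON. send_rows: Moves the arm, as the interface text tells. Its arguments: {"type":"object","properties":{"commands":{"type":"array"}},"required":["commands"]}

```bash
mkdir -p pics; python3 - <<'E'
from plant import arm
import cv2,numpy as np
for n in("scene","side"):
    f=arm.grab_frame(n); cv2.imwrite(f"pics/{n}0.png",f["frame"][:,:,::-1]); np.savez(n+"0.npz",**f)
    print(n,f["intrinsics"].tolist(),f["R"].round(4).tolist(),f["t"].round(4).tolist())
    for k in("hub","stand","tyre","valve","valve_tip","spokes"):
        try:
            r=arm.trace(n,k); print(k,[(round(d["p"],2),np.round(d["bbox"],1).tolist()) for d in r[:2]])
        except Exception as e: print(k,e)
print(arm.get_obs())
E
```

```text
scene [[524.9453057265792, 0.0, 275.14070659239184], [0.0, 524.9453057265792, 209.77674451772978], [0.0, 0.0, 1.0]] [[-0.7852, 0.6192, 0.003], [0.3632, 0.4645, -0.8077], [-0.5016, -0.6331, -0.5896]] [0.4102, -0.0775, 1.7019]
hub [(0.86, [243.5, 220.8, 110.7, 74.4])]
stand [(0.78, [229.6, 255.7, 135.5, 141.3])]
tyre [(0.66, [241.1, 219.9, 111.1, 73.6]), (0.16, [225.9, 172.6, 24.4, 36.0])]
valve []
valve_tip [(0.71, [242.5, 221.8, 113.8, 72.1]), (0.48, [361.2, 370.6, 92.4, 98.8])]
spokes []
side [[392.22119996154197, 0.0, 280.60985310610175], [0.0, 392.22119996154197, 210.39362878430876], [0.0, 0.0, 1.0]] [[0.9862, -0.1646, 0.019], [-0.0972, -0.6676, -0.7381], [0.1342, 0.7261, -0.6744]] [-0.5068, 0.1352, 1.2339]
hub [(0.63, [322.2, 200.6, 83.8, 86.7])]
stand [(0.65, [330.3, 206.8, 96.4, 114.6])]
tyre [(0.61, [319.2, 198.8, 77.2, 89.0])]
valve []
valve_tip []
spokes [(0.55, [320.1, 194.9, 48.3, 56.1])]
{'t': 0.7, 'joint_positions': array([ 1.05237494e+00,  3.50661888e-01,  1.65178804e+00, -3.13745164e-05,
        1.13908196e+00, -8.46091096e-02]), 'dq': array([-0.00094141,  0.00207729,  0.00019417, -0.00018615, -0.0003322 ,
        0.00097528]), 'tau': array([ 6.98743715e-04, -4.97161067e+01, -2.85464448e+01,  6.99959113e-02,
        2.19909550e-02, -4.75081308e-08]), 'position': array([0.23117046, 0.49905661, 0.218658  ]), 'tool_rot': array([2.26271308e-05, 2.15202881e-01, 9.76569362e-01, 2.47778651e-05]), 'ft_force': array([ 0.24942701, -0.09915885,  0.64679272]), 'moment': array([ 0.01170935, -0.0252573 ,  0.02386428]), 'grip_force': 0.0, 'width': 0.09291274702822098}
```

```bash
python3 - <<'E'
import cv2,numpy as np
a=cv2.imread("pics/scene0.png");b=cv2.imread("pics/side0.png")
c=cv2.resize(a[150:310,150:350],None,fx=4,fy=3.75)  ;cv2.imwrite("pics/c1.png",cv2.resize(a[160:300,160:340],(771,600)))
cv2.imwrite("pics/c2.png",cv2.resize(b[130:280,230:430],(800,600),interpolation=cv2.INTER_CUBIC))
E
```

```text
(no output)
```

View pics/scene0.png

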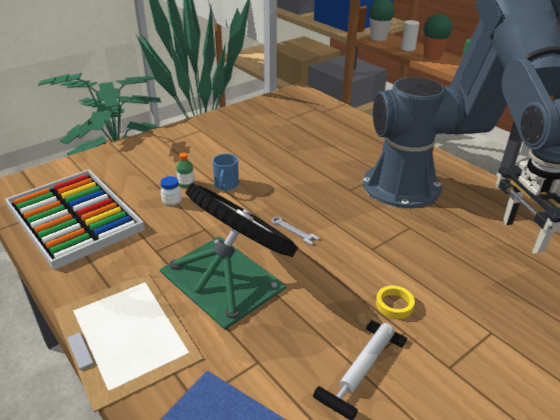

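View pics/c2.png

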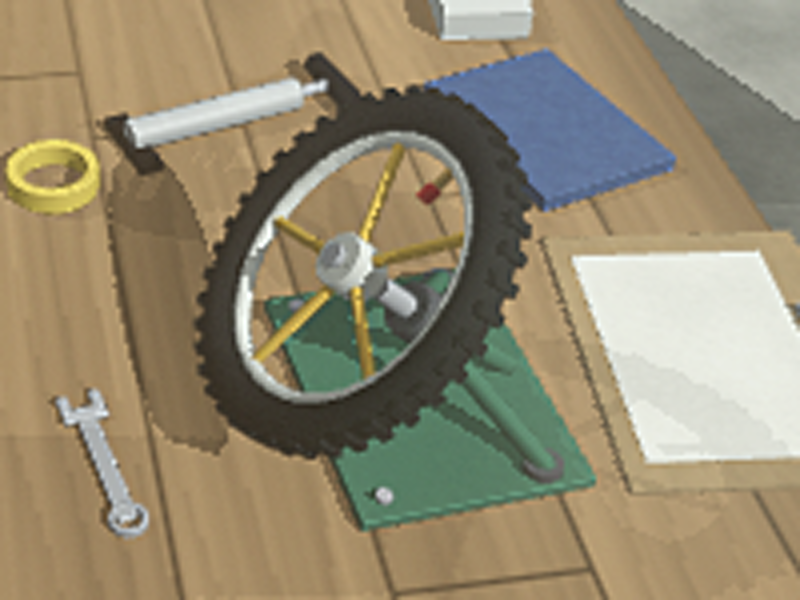

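View pics/side0.png

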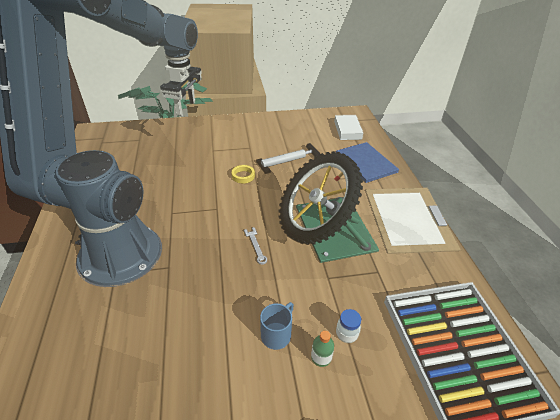

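```bash
cat > h.py <<'E'
import numpy as np
def frame(h):  # x,y,yaw -> origin, R (cols x,y,z of hub in world)
    c,s=np.cos(h[2]),np.sin(h[2]); l=np.array([c,s,0]); k=np.sqrt(.5)
    X=k*l-[0,0,k]; Y=np.array([-s,c,0]); return np.array([h[0],h[1],.155]),np.c_[X,Y,np.cross(X,Y)]
def pt(h,r,a,x=0):
    o,R=frame(h); r,a,x=np.broadcast_arrays(r,a,x); return o+np.stack([x,r*np.sin(a),-r*np.cos(a)],-1)@R.T
def proj(f,P):
    q=P@f["R"].T+f["t"]; q=q@f["intrinsics"].T; return q[...,:2]/q[...,2:]
E
python3 - <<'E'
from h import *
from scipy.optimize import least_squares
s=np.load("side0.npz"); c=np.load("scene0.npz")
px=lambda L:np.array(L)/4+[230,130]
sp=px([(465,238),(367,375),(256,360),(278,220),(400,147)]); vt=px([(430,193)])
d=np.deg2rad([36,108,180,252,324]); nut=px([(338,255)])
A=np.linspace(0,2*np.pi,180)
def ext(f,h):
    P=np.concatenate([proj(f,pt(h,.151,A,0)),proj(f,pt(h,.145,A,.014)),proj(f,pt(h,.145,A,-.014))])
    return np.r_[P.min(0),P.max(0)]
bb=lambda b:np.array([b[0]-b[2]/2,b[1]-b[3]/2,b[0]+b[2]/2,b[1]+b[3]/2])
bs=np.r_[px([(197,86)])[0],px([(536,460)])[0]]
bc=np.array([186.5,184,297,255])
def res(p):
    h,q=p[:3],p[3]
    return np.r_[(proj(s,pt(h,.104,d+q))-sp).ravel(),(proj(s,pt(h,.076,q))-vt[0]),proj(s,pt(h,0,0,-.026))-nut[0],.7*(ext(s,h)-bs),.7*(ext(c,h)-bc)]
best=min((least_squares(res,[.6,0,y,q],loss="soft_l1") for y in(-.5,0,.5) for q in(2,3,4)),key=lambda r:r.cost)
print(best.x,best.cost,res(best.x).round(1))
E
```

```text
[6.29187748e-01 2.69519220e-03 1.33626938e-01 3.11538634e+00] 8.726173634712222 [ 0.2  0.4  1.4  0.8  0.9 -1.   0.3  0.2 -0.3  0.1 -1.7  1.5 -1.5 -0.5
  0.6  1.1 -1.9 -1.5  0.4  1.9 -0.7  0.2]
```

```bash
cat >> h.py <<'E'
from scipy.spatial.transform import Rotation as Ro
H=np.array([.629,.0027,.1336]); Q0=3.115
def plan(x,y,z,h=H):
    """remaining turn (deg, tool axes) and remaining slide (cm) in present tool axes and in target tool axes; goal in hub frame (m)"""
    from plant import arm
    o=arm.get_obs(); o_,F=frame(h); R=Ro.from_quat(np.roll(o["tool_rot"],-1)).as_matrix()
    T=np.c_[-F[:,2],F[:,1],F[:,0]]; d=o_+F@[x,y,z]-o["position"]
    print("t",o["t"],"hubpos mm",(F.T@(o["position"]-o_)*1e3).round(1),"f hub",(F.T@o["ft_force"]).round(1),"w",round(o["width"],3))
    print("turn",Ro.from_matrix(R.T@T).as_rotvec(degrees=True).round(2),"slide now",(R.T@d*100).round(2),"after turn",(T.T@d*100).round(2),"world",d.round(3), "j",o["joint_positions"].round(2))
E
python3 -c "
from h import *
plan(-.16,-.038,-.053)"
```

```text
t 0.7 hubpos mm [-277.1  544.9 -187. ] f hub [-0.3 -0.1  0.6] w 0.093
turn [-12.76 -43.76 -30.8 ] slide now [-46.3  -39.62  -1.2 ] after turn [-13.4  -58.29  11.71] world [ 0.254 -0.554  0.012] j [ 1.05  0.35  1.65 -0.    1.14 -0.08]
```

send_rows([
  {"angular":[-1.6,-5.5,-3.85],"slide":[0,0,-1],"claw":-1},
  {"angular":[-1.6,-5.5,-3.85],"slide":[0,0,-1],"claw":-1},
  {"angular":[-1.6,-5.5,-3.85],"slide":[0,0,-1],"claw":-1},
  {"angular":[-1.6,-5.5,-3.85],"slide":[0,0,-1],"claw":-1},
  {"angular":[-1.6,-5.5,-3.85],"slide":[0,0,-1],"claw":-1},
  {"angular":[-1.6,-5.5,-3.85],"slide":[0,0,-1],"claw":-1},
  {"angular":[-1.6,-5.5,-3.85],"slide":[0,0,-1],"claw":-1},
  {"angular":[-1.6,-5.5,-3.85],"slide":[0,0,-1],"claw":-1},
  {"angular":[0,0,0],"slide":[0,0,0],"claw":-1},
  {"angular":[0,0,0],"slide":[0,0,0],"claw":-1},
])

```text
t: 1.7
position: [0.2043, 0.4987, 0.2918]
tool_rot: [0.383, -0.061, 0.921, 0.026]
ft_force: [-0.1, 0.2, -0.3]
width: 0.0177
grip_force: 0.0
```

```bash
python3 -c "
from h import *
plan(-.16,-.038,-.053)"
```

```text
t 1.7 hubpos mm [-347.6  548.1 -154.2] f hub [ 0.2  0.2 -0.3] w 0.018
turn [-0.02  0.1  -0.04] slide now [-10.12 -58.6   18.8 ] after turn [-10.12 -58.61  18.76] world [ 0.28  -0.554 -0.061] j [ 1.45  0.22  1.85 -0.91  1.05  0.22]
```

send_rows([
  {"angular":[0,0,0],"slide":[-0.8,-4.5,1.0],"claw":-1},
  {"angular":[0,0,0],"slide":[-0.8,-4.5,1.0],"claw":-1},
  {"angular":[0,0,0],"slide":[-0.8,-4.5,1.0],"claw":-1},
  {"angular":[0,0,0],"slide":[-0.8,-4.5,1.0],"claw":-1},
  {"angular":[0,0,0],"slide":[-0.8,-4.5,1.0],"claw":-1},
  {"angular":[0,0,0],"slide":[-0.8,-4.5,1.0],"claw":-1},
  {"angular":[0,0,0],"slide":[-0.8,-4.5,1.0],"claw":-1},
  {"angular":[0,0,0],"slide":[-0.8,-4.5,1.0],"claw":-1},
  {"angular":[0,0,0],"slide":[-0.8,-4.5,1.0],"claw":-1},
  {"angular":[0,0,0],"slide":[-0.8,-4.5,1.0],"claw":-1},
  {"angular":[0,0,0],"slide":[-0.8,-4.5,1.0],"claw":-1},
  {"angular":[0,0,0],"slide":[-0.8,-4.5,1.0],"claw":-1},
])

```text
t: 2.9
position: [0.3712, 0.1088, 0.2696]
tool_rot: [0.358, -0.065, 0.931, 0.027]
ft_force: [-0.0, 0.3, -1.2]
width: 0.0003
grip_force: 0.0
```

```bash
python3 - <<'E'
from h import *
from plant import arm
import cv2
plan(-.10,-.038,-.053)
f=arm.grab_frame("wrist"); np.savez("w1.npz",**f)
im=f["frame"][:,:,::-1].copy()
d=np.deg2rad([36,108,180,252,324])+Q0
for r,a,x in [(0,0,-.026),(.076,Q0,0)]+[(.104,q,0) for q in d]+[(.03,q,0) for q in d]:
    p=proj(f,pt(H,r,a,x)); cv2.circle(im,tuple(int(v) for v in p),3,(255,0,255),1); print(p.round())
cv2.imwrite("pics/w1.png",im)
E
```

```text
t 2.9 hubpos mm [-251.7  139.5  -89.6] f hub [ 0.9  0.3 -0.9] w 0.0
turn [ 0.42 -2.91  0.11] slide now [ -4.39 -17.87  14.83] after turn [ -3.66 -17.75  15.17] world [ 0.156 -0.158 -0.081] j [ 0.18 -0.36  2.41 -0.08  0.35 -1.46]
[178. 250.]
[188. 288.]
[150. 293.]
[115. 225.]
[176. 175.]
[247. 221.]
[227. 292.]
[173. 258.]
[164. 238.]
[181. 224.]
[201. 237.]
[196. 257.]
```

View pics/w1.png

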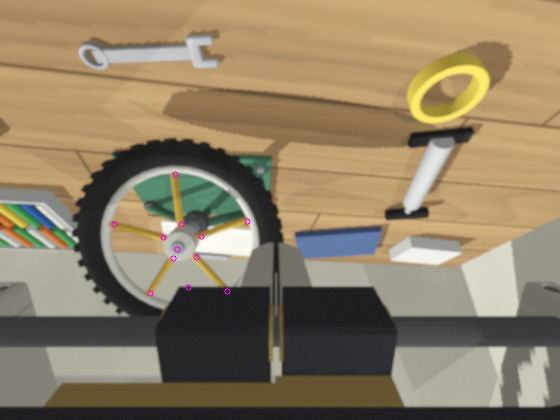

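send_rows([
  {"angular":[0.2,-1.5,0],"slide":[-0.5,-2,1.0],"claw":-1},
  {"angular":[0.2,-1.4,0],"slide":[-0.5,-2,1.0],"claw":-1},
  {"angular":[0,0,0],"slide":[-0.4,-2,1.0],"claw":-1},
  {"angular":[0,0,0],"slide":[-0.4,-2,1.0],"claw":-1},
  {"angular":[0,0,0],"slide":[-0.4,-2,1.0],"claw":-1},
  {"angular":[0,0,0],"slide":[-0.4,-2,1.0],"claw":-1},
  {"angular":[0,0,0],"slide":[-0.4,-2,1.0],"claw":-1},
  {"angular":[0,0,0],"slide":[-0.4,-2,1.0],"claw":-1},
  {"angular":[0,0,0],"slide":[-0.4,-1.8,1.0],"claw":-1},
  {"angular":[0,0,0],"slide":[0,0,0],"claw":-1},
])

```text
t: 3.95
position: [0.4745, -0.0304, 0.2446]
tool_rot: [0.365, -0.061, 0.929, 0.024]
ft_force: [0.6, 0.1, -0.7]
width: 0.0007
grip_force: 0.0
```

```bash
python3 -c "
from h import *
plan(.015,-.038,-.053)"
```

```text
t 3.95 hubpos mm [-174.8  -12.2  -48.1] f hub [ 1.   0.1 -0. ] w 0.001
turn [-0.09 -2.03 -0.08] slide now [-0.18 -2.55 18.99] after turn [ 0.49 -2.58 18.98] world [ 0.133 -0.008 -0.138] j [-0.35 -0.07  2.29  0.97  0.39 -2.86]
```

```bash
cat >> h.py <<'E'
def goal(y,z,x=.015,pitch=65,yaw=0,h=H):
    """tool axis crosses wheel plane at hub (0,y,z), tip at hub x"""
    from plant import arm
    o=arm.get_obs(); o_,F=frame(h); R=Ro.from_quat(np.roll(o["tool_rot"],-1)).as_matrix()
    p,w=np.deg2rad([pitch,yaw]); Z=np.array([np.cos(p)*np.cos(w),np.cos(p)*np.sin(w),-np.sin(p)]); Y=np.array([-np.sin(w),np.cos(w),0])
    T=np.c_[np.cross(Y,Z),Y,Z]
    tip=o_+F@[0,y,z]+Z*x/(F[:,0]@Z); d=tip-o["position"]
    c=F.T@(o["position"]-o_); zc=F.T@R[:,2]; cr=c-zc*c[0]/zc[0]
    print("t",round(o["t"],2),"tip",(c*1e3).round(1),"cross",(cr[1:]*1e3).round(1),"r",round(np.hypot(*cr[1:])*1e3,1),"ang",round(np.degrees(np.arctan2(cr[1],-cr[2])),1),"f",(F.T@o["ft_force"]).round(1))
    print("turn",Ro.from_matrix(R.T@T).as_rotvec(degrees=True).round(2),"slide now",(R.T@d*100).round(2),"after turn",(T.T@d*100).round(2),"j",o["joint_positions"].round(2))
E
python3 -c "
from h import *
goal(-.038,-.053,-.08)"
```

```text
t 3.95 tip [-174.8  -12.2  -48.1] cross [-12.5 -54.3] r 55.7 ang -12.9 f [ 1.   0.1 -0. ]
turn [ 4.22 17.95  6.27] slide now [-2.79 -2.08  9.39] after turn [-5.73 -0.96  8.16] j [-0.35 -0.07  2.29  0.97  0.39 -2.86]
```

send_rows([
  {"angular":[0.84,3.6,1.25],"slide":[0,0,0],"claw":-1},
  {"angular":[0.84,3.6,1.25],"slide":[0,0,0],"claw":-1},
  {"angular":[0.84,3.6,1.25],"slide":[0,0,0],"claw":-1},
  {"angular":[0.84,3.6,1.25],"slide":[0,0,0],"claw":-1},
  {"angular":[0.84,3.6,1.25],"slide":[0,0,0],"claw":-1},
  {"angular":[0,0,0],"slide":[0,0,0],"claw":-1},
])

```text
t: 4.55
position: [0.4734, -0.027, 0.2444]
tool_rot: [0.226, -0.007, 0.974, 0.003]
ft_force: [0.8, -0.4, 0.7]
width: 0.0006
grip_force: 0.0
```

```bash
python3 -c "
from h import *
goal(-.038,-.053,-.05)"
```

```text
t 4.55 tip [-175.    -8.7  -48.6] cross [ -17.7 -108.9] r 110.4 ang -9.2 f [ 0.  -0.5  1. ]
turn [0.57 1.12 0.74] slide now [-5.59 -1.48 11.48] after turn [-5.83 -1.3  11.38] j [-0.22 -0.02  2.11  0.18  0.62 -1.93]
```

send_rows([
  {"angular":[0.5,1.1,0.7],"slide":[-2,-0.5,1.4],"claw":-1},
  {"angular":[0,0,0],"slide":[-2,-0.4,2],"claw":-1},
  {"angular":[0,0,0],"slide":[-1.8,-0.4,2],"claw":-1},
  {"angular":[0,0,0],"slide":[0,0,2],"claw":-1},
  {"angular":[0,0,0],"slide":[0,0,2],"claw":-1},
  {"angular":[0,0,0],"slide":[0,0,2],"claw":-1},
  {"angular":[0,0,0],"slide":[0,0,0],"claw":-1},
])

```text
t: 5.25
position: [0.5724, -0.0396, 0.1628]
tool_rot: [0.215, -0.001, 0.977, 0.001]
ft_force: [0.1, -0.3, 0.2]
width: 0.0002
grip_force: 0.0
```

```bash
python3 - <<'E'
from h import *
from plant import arm
import cv2
goal(-.038,-.053,.015)
f=arm.grab_frame("side")
cv2.imwrite("pics/s2.png",cv2.resize(f["frame"][130:280,230:430,::-1],(800,600),interpolation=cv2.INTER_CUBIC))
E
```

```text
t 5.25 tip [-49.1 -34.4 -38.1] cross [-37.2 -56.4] r 67.5 ang -33.4 f [-0.2 -0.3  0.2]
turn [ 0.15 -0.18  0.03] slide now [-0.33 -0.05  6.74] after turn [-0.31 -0.04  6.74] j [-0.19  0.3   1.96  0.18  0.46 -1.91]
```

View pics/s2.png

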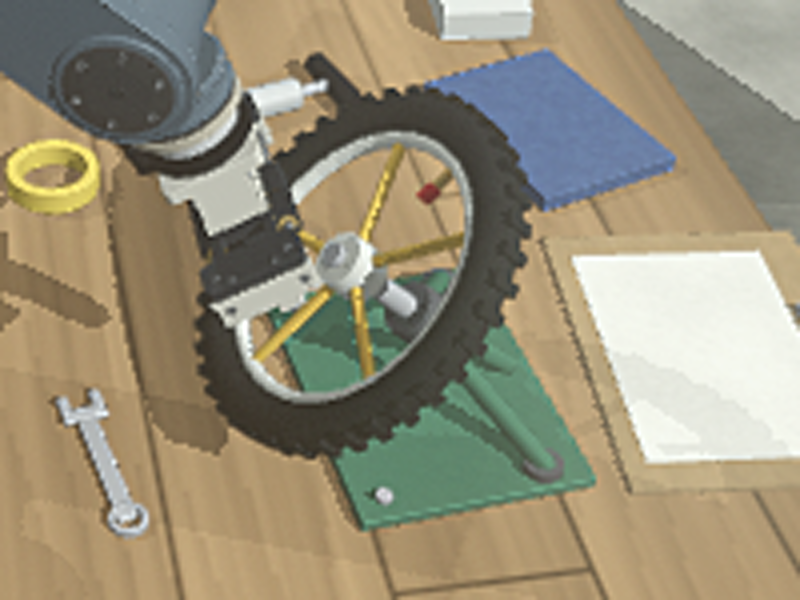

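```bash
python3 - <<'E'
from h import *
from plant import arm
s=np.load("side0.npz"); o=arm.get_obs(); R=Ro.from_quat(np.roll(o["tool_rot"],-1)).as_matrix()
for b in (0,.05,.1): print(((proj(s,o["position"]-R[:,2]*b)-[230,130])*4).round())
E
```

```text
[293. 301.]
[268. 257.]
[242. 211.]
```

send_rows([
  {"angular":[0,0,0],"slide":[-0.3,0,1.5],"claw":-1},
  {"angular":[0,0,0],"slide":[0,0,1.5],"claw":-1},
  {"angular":[0,0,0],"slide":[0,0,0],"claw":-1},
])

```text
t: 5.6
position: [0.5884, -0.0398, 0.1389]
tool_rot: [0.216, -0.001, 0.976, 0.001]
ft_force: [0.2, 0.3, 0.1]
width: 0.0004
grip_force: 0.0
```

send_rows([
  {"angular":[0,0,0],"slide":[0,0,1.2],"claw":-1},
  {"angular":[0,0,0],"slide":[0,0,1.2],"claw":-1},
  {"angular":[0,0,0],"slide":[0,0,1.2],"claw":-1},
  {"angular":[0,0,0],"slide":[0,0,0],"claw":-1},
])

```text
t: 6.0
position: [0.6038, -0.0397, 0.1047]
tool_rot: [0.215, -0.001, 0.977, 0.001]
ft_force: [-0.8, 0.1, -0.1]
width: 0.0003
grip_force: 0.0
```

```bash
python3 - <<'E'
from h import *
goal(-.038,-.053,.015)
# orbit increments in tool axes (cm)
o,F=frame(H); p=np.deg2rad(65); Z=np.array([np.cos(p),0,-np.sin(p)]); Y=np.array([0,1.,0]); T=np.c_[np.cross(Y,Z),Y,Z]
A=np.deg2rad(np.arange(-36,175,10)); P=np.stack([0*A,.065*np.sin(A),-.065*np.cos(A)],-1)@F.T
for a,d in zip(np.degrees(A),np.diff(P,axis=0)@T*100): print(round(a),d.round(2))
E
```

```text
t 6.0 tip [ 13.9 -38.6 -57.2] cross [-37.8 -52.1] r 64.4 ang -36.0 f [-0.5  0.2 -0.6]
turn [ 0.1  -0.17  0.06] slide now [ 0.08 -0.03  0.15] after turn [ 0.08 -0.03  0.15] j [-0.18  0.45  1.92  0.22  0.35 -1.94]
-36 [0.66 0.91 0.15]
-26 [0.51 1.01 0.08]
-16 [0.34 1.08 0.01]
-6 [ 0.16  1.12 -0.06]
4 [-0.03  1.13 -0.12]
14 [-0.22  1.1  -0.19]
24 [-0.39  1.03 -0.25]
34 [-0.56  0.94 -0.3 ]
44 [-0.71  0.82 -0.34]
54 [-0.84  0.67 -0.37]
64 [-0.94  0.5  -0.39]
74 [-1.01  0.32 -0.4 ]
84 [-1.06  0.13 -0.39]
94 [-1.07 -0.07 -0.38]
104 [-1.05 -0.26 -0.35]
114 [-0.99 -0.45 -0.31]
124 [-0.91 -0.62 -0.26]
134 [-0.8  -0.78 -0.21]
144 [-0.66 -0.91 -0.15]
154 [-0.51 -1.01 -0.08]
164 [-0.34 -1.08 -0.01]
```

send_rows([
  {"angular":[0,0,0],"slide":[0.33,0.45,0.08],"claw":-1},
  {"angular":[0,0,0],"slide":[0.33,0.46,0.07],"claw":-1},
  {"angular":[0,0,0],"slide":[0.25,0.5,0.04],"claw":-1},
  {"angular":[0,0,0],"slide":[0.25,0.51,0.04],"claw":-1},
  {"angular":[0,0,0],"slide":[0.17,0.54,0.01],"claw":-1},
  {"angular":[0,0,0],"slide":[0.17,0.54,0],"claw":-1},
  {"angular":[0,0,0],"slide":[0.08,0.56,-0.03],"claw":-1},
  {"angular":[0,0,0],"slide":[0.08,0.56,-0.03],"claw":-1},
  {"angular":[0,0,0],"slide":[-0.02,0.56,-0.06],"claw":-1},
  {"angular":[0,0,0],"slide":[-0.02,0.57,-0.06],"claw":-1},
  {"angular":[0,0,0],"slide":[-0.11,0.55,-0.1],"claw":-1},
  {"angular":[0,0,0],"slide":[-0.11,0.55,-0.1],"claw":-1},
])

```text
t: 7.2
position: [0.5903, 0.0242, 0.1017]
tool_rot: [0.216, -0.001, 0.976, 0.001]
ft_force: [-0.5, -4.9, 0.1]
width: 0.0008
grip_force: 1.7
```

```bash
python3 - <<'E'
from h import *
a=np.deg2rad(24); goal(.065*np.sin(a),-.065*np.cos(a))
E
```

```text
t 7.2 tip [ 12.6  26.5 -62.8] cross [ 27.2 -58.1] r 64.2 ang 25.1 f [-0.9 -4.8 -0.7]
turn [ 0.08 -0.1   0.08] slide now [ 0.1  -0.09  0.3 ] after turn [ 0.1  -0.09  0.3 ] j [-0.05  0.43  1.96  0.07  0.32 -1.68]
```

send_rows([
  {"angular":[0,0,0],"slide":[-0.19,0.51,-0.1],"claw":-1},
  {"angular":[0,0,0],"slide":[-0.19,0.51,-0.1],"claw":-1},
  {"angular":[0,0,0],"slide":[-0.27,0.47,-0.13],"claw":-1},
  {"angular":[0,0,0],"slide":[-0.27,0.47,-0.13],"claw":-1},
  {"angular":[0,0,0],"slide":[-0.35,0.41,-0.15],"claw":-1},
  {"angular":[0,0,0],"slide":[-0.35,0.41,-0.15],"claw":-1},
  {"angular":[0,0,0],"slide":[-0.41,0.34,-0.16],"claw":-1},
  {"angular":[0,0,0],"slide":[-0.41,0.34,-0.16],"claw":-1},
  {"angular":[0,0,0],"slide":[-0.47,0.25,-0.18],"claw":-1},
  {"angular":[0,0,0],"slide":[-0.47,0.25,-0.18],"claw":-1},
  {"angular":[0,0,0],"slide":[-0.5,0.16,-0.18],"claw":-1},
  {"angular":[0,0,0],"slide":[-0.5,0.16,-0.18],"claw":-1},
])

```text
t: 8.4
position: [0.6226, 0.0666, 0.1366]
tool_rot: [0.216, -0.001, 0.976, 0.0]
ft_force: [-4.0, -3.8, -1.7]
width: 0.0006
grip_force: 2.3
```

```bash
python3 - <<'E'
from h import *
from plant import arm
import cv2
a=np.deg2rad(84); goal(.065*np.sin(a),-.065*np.cos(a))
f=arm.grab_frame("side")
cv2.imwrite("pics/s3.png",cv2.resize(f["frame"][130:280,230:430,::-1],(800,600),interpolation=cv2.INTER_CUBIC))
E
```

```text
t 8.4 tip [ 14.5  64.2 -11.4] cross [65.1 -6.1] r 65.3 ang 84.7 f [-1.9 -3.2 -4.3]
turn [ 0.07 -0.11  0.07] slide now [ 0.06 -0.05  0.08] after turn [ 0.06 -0.05  0.08] j [ 0.04  0.42  1.85 -0.04  0.43 -1.5 ]
```

View pics/s3.png

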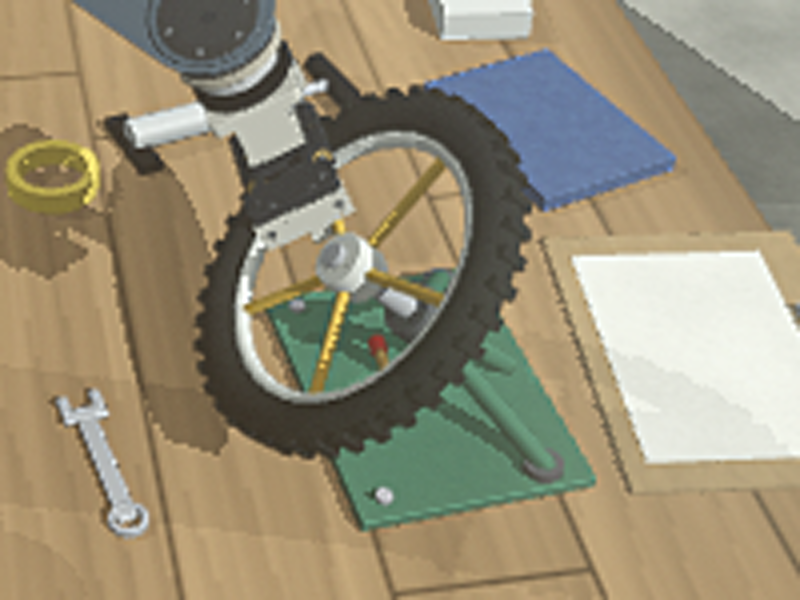

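```bash
cat >> h.py <<'E'
from scipy.optimize import least_squares
def fitq(pts,vt,q0,h=H):
    """pts: (spoke phase deg, u, v) in crop px; returns q"""
    s=np.load("side0.npz"); c=lambda u:np.array(u)/4+[230,130]
    res=lambda q:np.r_[tuple(proj(s,pt(h,.104,np.deg2rad(k)+q[0]))-c((u,v)) for k,u,v in pts)+(proj(s,pt(h,.076,q[0]))-c(vt),)]
    r=least_squares(res,[q0]); print("q",r.x,np.degrees(r.x),r.fun.round(1))
E
python3 - <<'E'
from h import *
fitq([(36,316,390),(108,248,308),(252,440,165),(324,442,300)],(377,345),5)
E
```

```text
q [4.86809509] [278.92130302] [ 0.4  0.6  0.3 -0.3  0.3 -0.2  0.8  0.9  0.1 -1.1]
```

send_rows([
  {"angular":[0,0,0],"slide":[-0.53,0.06,-0.19],"claw":-1},
  {"angular":[0,0,0],"slide":[-0.53,0.06,-0.19],"claw":-1},
  {"angular":[0,0,0],"slide":[-0.53,-0.04,-0.18],"claw":-1},
  {"angular":[0,0,0],"slide":[-0.53,-0.04,-0.18],"claw":-1},
  {"angular":[0,0,0],"slide":[-0.52,-0.13,-0.17],"claw":-1},
  {"angular":[0,0,0],"slide":[-0.52,-0.13,-0.17],"claw":-1},
  {"angular":[0,0,0],"slide":[-0.49,-0.22,-0.15],"claw":-1},
  {"angular":[0,0,0],"slide":[-0.49,-0.22,-0.15],"claw":-1},
  {"angular":[0,0,0],"slide":[-0.45,-0.31,-0.13],"claw":-1},
  {"angular":[0,0,0],"slide":[-0.45,-0.31,-0.13],"claw":-1},
  {"angular":[0,0,0],"slide":[-0.4,-0.39,-0.1],"claw":-1},
  {"angular":[0,0,0],"slide":[-0.4,-0.39,-0.1],"claw":-1},
])

```text
t: 9.65
position: [0.6683, 0.0457, 0.1783]
tool_rot: [0.216, -0.001, 0.976, 0.001]
ft_force: [-2.4, 1.9, -1.9]
width: 0.0002
grip_force: 1.5
```

```bash
python3 - <<'E'
from h import *
from plant import arm
import cv2
a=np.deg2rad(150); goal(.065*np.sin(a),-.065*np.cos(a))
f=arm.grab_frame("side")
cv2.imwrite("pics/s4.png",cv2.resize(f["frame"][130:280,230:430,::-1],(800,600),interpolation=cv2.INTER_CUBIC))
E
```

```text
t 9.65 tip [15.1 37.4 48. ] cross [38.3 53.6] r 65.9 ang 144.5 f [-0.2  2.2 -2.8]
turn [ 0.08 -0.02  0.07] slide now [-0.32 -0.55 -0.07] after turn [-0.32 -0.55 -0.07] j [-0.    0.43  1.71  0.    0.56 -1.58]
```

View pics/s4.png

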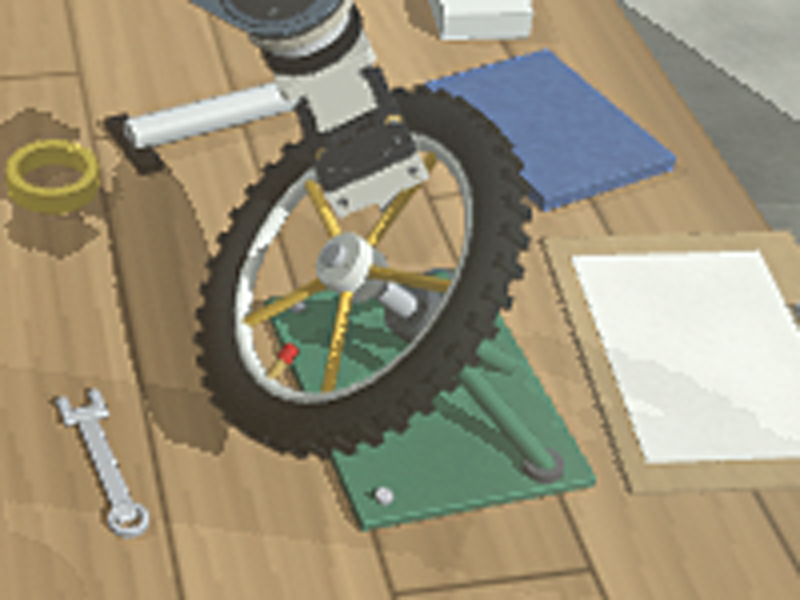

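```bash
python3 - <<'E'
from h import *
fitq([(36,246,320),(324,327,388),(252,452,287),(180,435,158)],(289,352),5.9)
E
```

```text
q [6.01214895] [344.4707606] [ 0.9 -0.3  0.6  1.   0.1  0.5 -0.5 -0.1  1.3 -1.6]
```

send_rows([
  {"angular":[0,0,0],"slide":[-0.33,-0.45,-0.08],"claw":-1},
  {"angular":[0,0,0],"slide":[-0.33,-0.46,-0.08],"claw":-1},
  {"angular":[0,0,0],"slide":[-0.26,-0.51,-0.04],"claw":-1},
  {"angular":[0,0,0],"slide":[0,0,0],"claw":-1},
])

```text
t: 10.1
position: [0.6763, 0.0308, 0.1844]
tool_rot: [0.217, -0.0, 0.976, 0.0]
ft_force: [0.4, 0.4, 0.6]
width: 0.0006
grip_force: 0.0
```

```bash
python3 - <<'E'
from h import *
from plant import arm
import cv2
a=np.deg2rad(160); goal(.065*np.sin(a),-.065*np.cos(a))
f=arm.grab_frame("side")
cv2.imwrite("pics/s5.png",cv2.resize(f["frame"][130:280,230:430,::-1],(800,600),interpolation=cv2.INTER_CUBIC))
E
```

```text
t 10.1 tip [15.  21.6 56.6] cross [22.5 62.1] r 66.1 ang 160.1 f [-0.1  0.4  0.7]
turn [0.03 0.07 0.05] slide now [ 0.1  -0.04  0.04] after turn [ 0.1  -0.04  0.04] j [-0.03  0.44  1.69  0.02  0.58 -1.62]
```

View pics/s5.png

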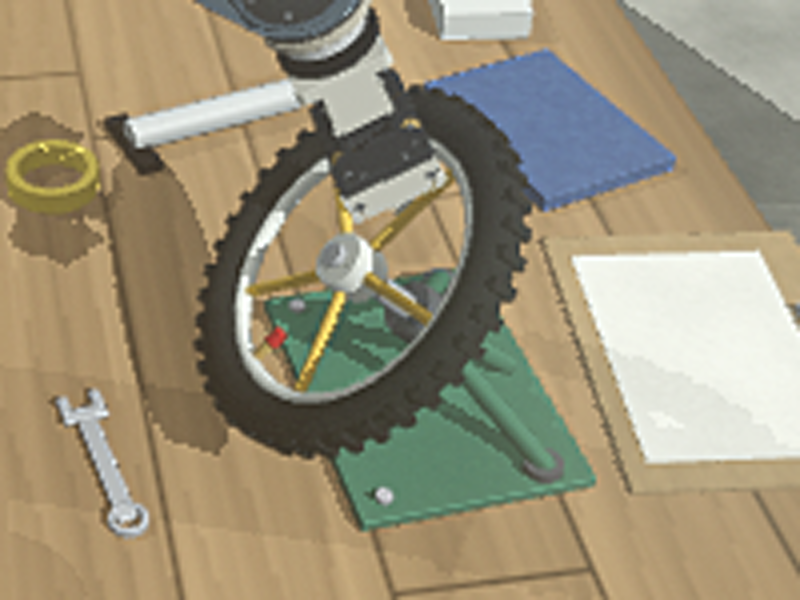

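```bash
python3 - <<'E'
from h import *
fitq([(36,248,292),(324,300,388),(252,430,320),(180,452,180)],(281,335),6.2)
E
```

```text
q [6.2819149] [359.92721087] [ 0.8 -0.8  0.5  0.5  0.9  0.7 -0.2 -1.1  0.5 -1. ]
```

send_rows([
  {"angular":[0,0,0],"slide":[0.1,0.5,0],"claw":-1},
  {"angular":[0,0,0],"slide":[0,0,-1],"claw":-1},
  {"angular":[0,0,0],"slide":[0,0,-2],"claw":-1},
  {"angular":[0,0,0],"slide":[0,0,-2],"claw":-1},
  {"angular":[0,0,0],"slide":[0,0,-2],"claw":-1},
  {"angular":[0,0,0],"slide":[0,0,-2],"claw":-1},
  {"angular":[0,0,0],"slide":[0,0,-2],"claw":-1},
  {"angular":[0,0,0],"slide":[0,0,0],"claw":-1},
  {"angular":[0,0,0],"slide":[0,0,0],"claw":-1},
])

```text
t: 11.05
position: [0.6281, 0.0368, 0.2831]
tool_rot: [0.216, -0.001, 0.976, 0.0]
ft_force: [0.4, -1.2, -0.0]
width: 0.0004
grip_force: 0.0
```

```bash
python3 - <<'E'
from h import *
from plant import arm
import cv2
goal(0,0)
f=arm.grab_frame("side")
cv2.imwrite("pics/s6.png",cv2.resize(f["frame"][130:280,230:430,::-1],(800,600),interpolation=cv2.INTER_CUBIC))
E
```

```text
t 11.05 tip [-88.   33.9  93.1] cross [28.8 60.8] r 67.2 ang 154.7 f [ 0.1 -1.2  0.1]
turn [ 0.07 -0.    0.08] slide now [ 5.33 -3.42 13.25] after turn [ 5.33 -3.41 13.25] j [-0.02  0.24  1.7   0.01  0.76 -1.6 ]
```

View pics/s6.png

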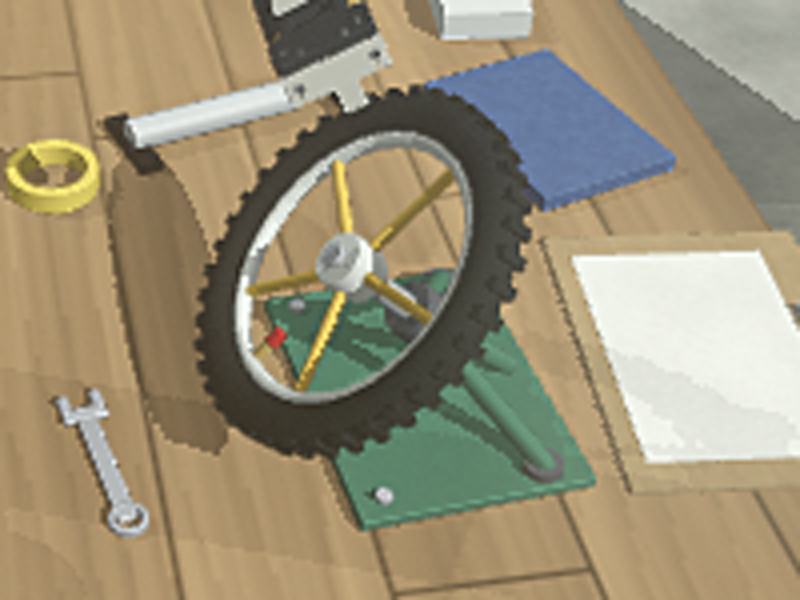

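The fingers are clear. The wheel has not moved since the last picture: the cap is at (279,337), and the top spoke ends at (452,178). All the items in view are where they were.

```bash
python3 -c "
from plant import arm
print(arm.job_done())"
```

```text
the job is handed in; nothing more can be done
None
```

The job is handed in: the valve measured about 0.1° from the very bottom (limit 8°), the wheel is at rest and the arm is clear; nothing in the final view had moved, though the mug, glue and paint jar were outside it.

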